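# Pump the bench clamp onto a plaster cast and hold the pressure

### The arm

A 6-joint arm with a two-finger parallel gripper is mounted at the origin on the work surface. World frame = base frame: x ahead of the robot, y to its left, z up, the work surface at z = 0. Lengths are in m, angles in rad, forces in N, time in s.
With the tool pointing down it reaches from about 0.35 to 0.975 m from the base axis. Payload 4.9 kg.
Tool frame: the origin (TCP) lies at the very end of the fingers, on their centre line; the grasp point (between the pads) lies 19 mm behind it; z points along the fingers, y is the line along which they close (so a half turn about z gives the same grasp; the last joint's range is limited). The gripper opens to 85 mm and grips with 20 to 120 N. Pads are 22 mm wide; open, the fingers measure 114 mm over their backs; the gripper's body (76 mm by 85 mm) begins 54 mm behind the grasp point. The pads swing forward as they close: fully open they stand 13 mm farther back than shut.
Start: joints at [1.224, 0.053, 1.613, -0, 1.476, -0.119], TCP at [0.141, 0.609, 0.231] pointing down, gripper open.
Joint ranges: [-3.01, 3.01], [-1.01, 2.22], [0.06, 2.58], [-1.02, 4.17], [0.09, 2.62], [-3.14, 3.14]. Speed limits (rad/s): [2.57, 2.57, 3.14, 3.14, 3.14, 3.14].

### API

Orientations are given as a rotation vector (axis times angle).
In Python, from station import get_obs, optics, ctrl gives the robot as it stands.
- The arm moves only by the shell command python3 -m pendant 'ROWS' [FORCE]. ROWS is JSON, a list of rows, each a list of 3 entries, a list of its own where there are three numbers: the shift along the tool's x, y, z in mm, then the turn, a rotation vector about the tool's x, y, z in rad, then the opening, from 0 (shut) to 1 (fully open). A call has 1 to 12 rows; each row shifts and turns the commanded pose from where the row before left it, along the tool's axes as they then stand; what a row does not reach is not made up. A row lasts 1/12 s, in which the tool goes at most 41.7 mm and 7.16 degrees, less where a joint would pass 70% of its speed; a pose out of reach is approached as far as the arm can. A call is refused whole if a number of a shift passes 41.7 or a number of a turn 0.125, either way. A call with a gripper value outside its range is refused whole. The fingers move at their own pace and stop on an object; FORCE is the grip in N (left out, the last holds). Time passes only in rows, so rows that do not move let the fingers close. It gives the time, the measured TCP pose, the force, the opening and the grip force at its end, in the units of the state.
- get_obs(): the state, without advancing time (a new reading comes with each control period).
- optics.get_image(name): name is "side" or "top" or "wrist"; returns the picture (400x640x3 uint8, red, green, blue); there is no depth.
- optics.camera_model(name): a dict with "fx", "fy", "cx", "cy" (pixels), "distortion" ([k1, k2, p1, p2, k3] as OpenCV has them; the pictures are not rectified), "cam_to_world" (4x4, takes a point from camera to world coordinates). Camera axes: x right, y up, looking along -z (the intrinsics and any distortion apply to the point x, -y, -z); pixel columns grow to the right and rows downward; lengths in m; the calibration is good to about 2 mm. A picture is of the moment at which its call begins: read the wrist's pose just before it. camera_model takes no time and is no camera call; for the wrist camera it gives the pose at the moment of the call.
- ctrl.finish_job(): hands the job in; it is judged then, once.
The state is a dict: "t": time; "q": joint angles; "dq": joint speeds; "effort": joint torques, N m; "tool_pos": TCP position; "tool_rot": TCP orientation; "contact_force": force on the tool from outside, world axes, zero at the start; "wrist_torque": the same for the moment, N m; "opening": finger opening in m; "grip_force": force on a finger pad.
Only numpy, scipy, OpenCV 4.12 (cv2) and the standard library are available. Lean on these libraries where they do the work, as an engineer would, in place of code of your own. Each camera call takes 0.05 s, during which the arm holds its last target. There are 200 camera calls.

### The job

Pump the pair of squeeze levers on the bench clamp until its sprung nose reaches the plaster cast and presses it squarely against the backing plate, then keep the levers squeezed so that the nose spring is pushed in about half-way: firm pressure, but never so hard that the spring bottoms out, which would crush the cast. Finish while still holding the levers squeezed. Work the clamp by its levers only: do not touch the jaw, its rod or the cast with the robot, and leave the jar, the beaker and the spatula where they are.

Things in the scene. Friction and masses are not known exactly. Their poses are not given: they have to be found in the camera images.
- clamp: Low bench clamp fixed to the counter: grey base plate 120 x 430 x 12 mm, two aluminium cheeks (top 74 mm above the counter) at one end. Origin on the counter under the base, z up; its y axis runs along the rod, from the levers (centred at y = -100 mm) to the backing plate (+y end). A full squeeze of the levers, which a return spring opens again, drives the rod forward through a ratchet.
- lever_a: Squeeze lever nearer the jaw; origin on its pivot, 60 mm above the counter. Levers a and b stand one behind the other on the rod line, steel stems 10 mm wide, geared to close equally towards their middle. Straddle both black pads from above, fingers outside, closing along the clamp's y: 68 mm over the outsides when free, 42 mm fully squeezed. The fingers have free room down to 80 mm height.
- lever_b: Squeeze lever farther from the jaw, like lever a; origin on its pivot, 60 mm above the counter. Pinching both pads with 1 N gives about 1.5 N at the rod, less 4 N of brake and 5 to 7 N of return spring: 15 N of pinch gives the half-way pressure on the cast (12 N), 20 N nearly bottoms the nose.
- lever_a_pad (a point): Centre of the black pad (20 mm across, 10 mm thick along the squeeze, 30 mm high) at the top of lever a, 147 mm above the counter. Pad centres are 57 mm apart when released, 32 mm when fully squeezed.
- lever_b_pad (a point): Centre of the same black pad at the top of lever b.
- carriage (a joint): Travel of the ratchet pawl (m), in proportion to the squeeze: 0 levers released, 0.016 levers fully squeezed (stop). Teeth are 6 mm apart: up to 6 mm is lost before the pawl catches a tooth, so a full pump moves the rod 10 to 16 mm. Let the levers open completely between pumps.
- jaw (a joint): Advance of the toothed rod and its jaw towards the cast (m), 0 to 0.105; starts at 0 to 0.03. A 4 N friction brake keeps the rod in place when the levers are let go, but a nose spring loaded beyond 4 N pushes it back on release, so real pressure lasts only while the levers are held.
- nose (a joint): How far the sprung nose plate on the jaw is pushed in (m): 0 free, 0.008 bottomed out. 3 N per mm, so half-way, 0.004, is about 12 N on the cast. It reads near 0 until the cast is against the backing plate.
- nose_pad: Black rubber face of the sprung nose plate, 44 x 6 x 40 mm; origin on the rod line at counter height, 75 mm behind the face (its point nose_face is the useful point).
- nose_face (a point): Centre of the flat front face of the nose plate, 45 mm above the counter; it faces the cast along the clamp's +y.
- cast: Loose off-white plaster dental cast with a tooth arch on top, 56 mm across, 50 mm along the rod, 46 mm high, 110 to 220 g, standing on the base plate between nose and backing plate; origin under its centre. It starts 1 to 10 mm short of the backing plate, 35 to 75 mm from the nose, and slides on the base when the nose pushes it.
- backplate: Upright fixed steel backing plate 70 x 14 x 60 mm at the clamp's +y end; origin at the lower edge of its face that looks to the cast (clamp y = 200 mm).
- jar: Bystander: small glass jar with a white lid, 44 mm wide, 62 mm high; origin under its centre.
- beaker: Bystander: steel beaker 68 mm wide, 70 mm high; origin under its centre.
- spatula: Bystander: slim mixing spatula, 170 mm long, white handle and steel blade, lying flat on the counter; origin under its middle.
Not all that is in view belongs to the job. Leave any green look-alike of the cast alone.

How it is judged:
At the end, for the whole second after the job is handed in: The robot is still squeezing the levers (more than 2 N on a lever); the nose presses the cast with 5 to 20 N (spring pushed in about 1.7 to 6.7 mm); the cast is pressed on the backing plate with more than 3 N, upright and square to the clamp within 0.1 rad, at rest (contact force between nose_pad and cast between 5 and 20 N and contact force between cast and backplate above 3 N and angle between cast's own z axis and vertical below 0.1 rad and angle between the y axis of cast and the y axis of clamp, either way round below 0.1 rad and linear speed of cast below 0.01 m/s and (contact force between the fingers and lever_a above 2 N or contact force between the fingers and lever_b above 2 N)); the arm keeps its last pose, push and grip.
It fails at once if the cast is crushed (more than 25 N from the nose) (contact force between nose_pad and cast above 25 N).
It fails at once if the robot touches the jaw, rod or nose (contact force between any of the arm, the fingers and jaw above 1 N).
It fails at once if the robot touches the cast (contact force between any of the arm, the fingers and cast above 1 N).
It fails at once if a bystander is moved more than 20 mm (distance of any of jar, beaker, spatula from where it was at the start of the episode above 0.02 m).
It also fails if it takes over 61 s, if anything falls off the work surface, if the arm or the gripper's body presses on something with over 40 N, if the wrist force passes 120 N, or if a joint passes its speed limit or range.

## Working session

There is one attempt and no reset: what is moved stays moved. The work goes in short steps, Python scripts to look and compute and a shell command to move; the robot and the scene stay as the last step left them, time stands still between calls to the robot, and variables do not carry over. Pictures are saved under pics/ and viewed, at most 10 in all, crops included, and the job is handed in when it is done.

```bash
mkdir -p pics; ls
python3 - <<'E'
from station import get_obs, optics
import cv2
for n in ("top","side"):
    cv2.imwrite(f"pics/{n}0.png",optics.get_image(n)[:,:,::-1])
    m=optics.camera_model(n);print(n,m)
o=get_obs();print(o["t"],o["tool_pos"],o["tool_rot"],o["opening"])
E
```

```text
pics
top {'fx': 514.512702868399, 'fy': 514.512702868399, 'cx': 315.6014147314496, 'cy': 202.38296199335764, 'distortion': array([0.03706312, 0.        , 0.        , 0.        , 0.        ]), 'cam_to_world': array([[-0.00159844,  0.9975511 , -0.06992322,  0.53589481],
       [-0.99999429, -0.00138633,  0.00308192,  0.07828278],
       [ 0.00297744,  0.06992775,  0.99754762,  1.10458878],
       [ 0.        ,  0.        ,  0.        ,  1.        ]])}
side {'fx': 415.9747129975571, 'fy': 415.9747129975571, 'cx': 319.85975991986646, 'cy': 205.91092248706704, 'distortion': array([0.02137095, 0.        , 0.        , 0.        , 0.        ]), 'cam_to_world': array([[ 0.95443874,  0.20445237, -0.21736124,  0.41402476],
       [-0.29838163,  0.64439438, -0.7040769 , -0.56009522],
       [-0.00388383,  0.73685488,  0.67603979,  0.70479571],
       [ 0.        ,  0.        ,  0.        ,  1.        ]])}
0.1 [0.14094157 0.60831359 0.23018724] [-3.56963792e-01 -3.12081761e+00  2.84629700e-03] 0.08566576321636715
```

View pics/top0.png

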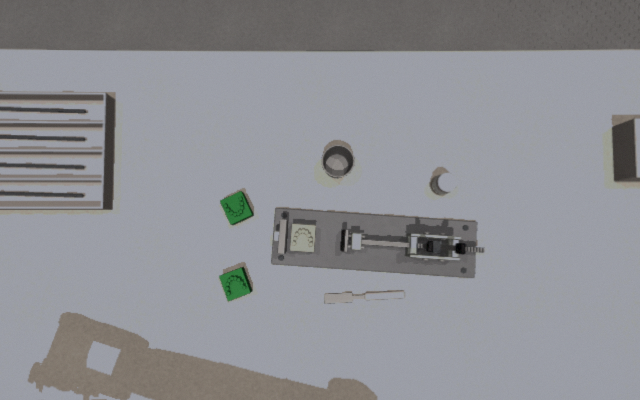

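View pics/side0.png

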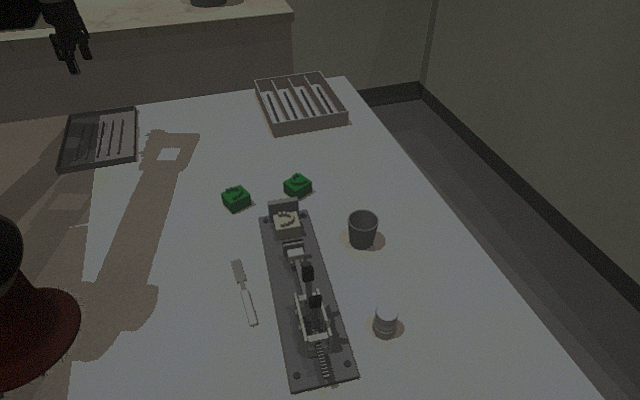

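The top view shows the clamp base spanning columns 272–477, with the backing plate at the left (281,237), which is world +y. The cast is at (303,237) and the nose at (346,240). Levers are near (430,246) and (460,249), the jar at (444,182), the beaker at (338,161) and the spatula at (365,296).

Look-alikes:
- **Pads:** nose rubber at (346,240) in the top view is also black. My choice for the lever pads is (430,246) and (460,249) in top, or (307,270) and (315,300) in side.
- **Cast:** green blocks at (236,207) and (236,283). My choice is the off-white one at (303,237).

Next I'll check this in a close crop.

```bash
cat > h.py <<'E'
import numpy as np, cv2
from station import get_obs, optics
def ray(n,px,m=None):
    m=m or optics.camera_model(n);K=np.array([[m['fx'],0,m['cx']],[0,m['fy'],m['cy']],[0,0,1]])
    u=cv2.undistortPoints(np.array([[px]],float),K,m['distortion'])[0,0]
    T=m['cam_to_world'];return T[:3,3],T[:3,:3]@np.array([u[0],-u[1],-1.])
def plane(n,px,z):
    o,d=ray(n,px);return o+d*(z-o[2])/d[2]
def proj(n,P):
    m=optics.camera_model(n);K=np.array([[m['fx'],0,m['cx']],[0,m['fy'],m['cy']],[0,0,1]])
    T=m['cam_to_world'];p=(np.array(P)-T[:3,3])@T[:3,:3];p=p*[1,-1,-1]
    return cv2.projectPoints(p[None],np.zeros(3),np.zeros(3),K,m['distortion'])[0].ravel()
E
python3 - <<'E'
from h import *
t=cv2.imread("pics/top0.png");s=cv2.imread("pics/side0.png")
a=cv2.resize(t[200:285,265:490],None,fx=3.5,fy=3.5,interpolation=cv2.INTER_CUBIC)
b=cv2.resize(s[225:345,260:360],None,fx=2.4,fy=2.4,interpolation=cv2.INTER_CUBIC)
c=np.zeros((a.shape[0]+b.shape[0],max(a.shape[1],b.shape[1]),3),np.uint8)
c[:a.shape[0],:a.shape[1]]=a;c[a.shape[0]:,:b.shape[1]]=b;cv2.imwrite("pics/c1.png",c);print(a.shape)
g=t.max(2).astype(int)
m=((g<120)).astype(np.uint8);m[:190]=0;m[300:]=0;m[:,:265]=0;m[:,490:]=0
m=cv2.morphologyEx(m,cv2.MORPH_CLOSE,np.ones((7,7)))
m=cv2.morphologyEx(m,cv2.MORPH_OPEN,np.ones((15,15)))
k=max(cv2.findContours(m,0,2)[0],key=cv2.contourArea)
box=cv2.boxPoints(cv2.minAreaRect(k));P=np.array([plane("top",p,.012) for p in box])
print(box,P.round(4));print([np.linalg.norm(P[i]-P[i-1]) for i in range(4)],P.mean(0))
for n,im,w in(("top",t,(225,265,420,470)),("side",s,(255,310,298,325))):
    r0,r1,c0,c1=w;q=(im[r0:r1,c0:c1].max(2)<38).astype(np.uint8)
    N,_,st,ce=cv2.connectedComponentsWithStats(q)
    for i in range(1,N):
        if st[i,4]>8:print(n,st[i]+[c0,r0,0,0,0],ce[i]+[c0,r0])
E
```

```text
(298, 788, 3)
[[270.82147 264.04196]
 [274.67896 206.95125]
 [477.53662 220.65787]
 [473.67914 277.7486 ]] [[ 0.4823  0.1695  0.012 ]
 [ 0.6029  0.1619  0.012 ]
 [ 0.5732 -0.268   0.012 ]
 [ 0.4533 -0.2568  0.012 ]]
[np.float64(0.427358866998678), np.float64(0.12083590695393401), np.float64(0.43091937424171), np.float64(0.12037457813423838)] [ 0.5279217  -0.04832478  0.012     ]
top [424 241   9  11  77] [428.80519481 246.03896104]
top [455 243  11  11  95] [459.98947368 247.90526316]
side [301 265  13  18 164] [307.37804878 273.43292683]
side [309 295  13  14 143] [314.68531469 301.57342657]
```

View pics/c1.png

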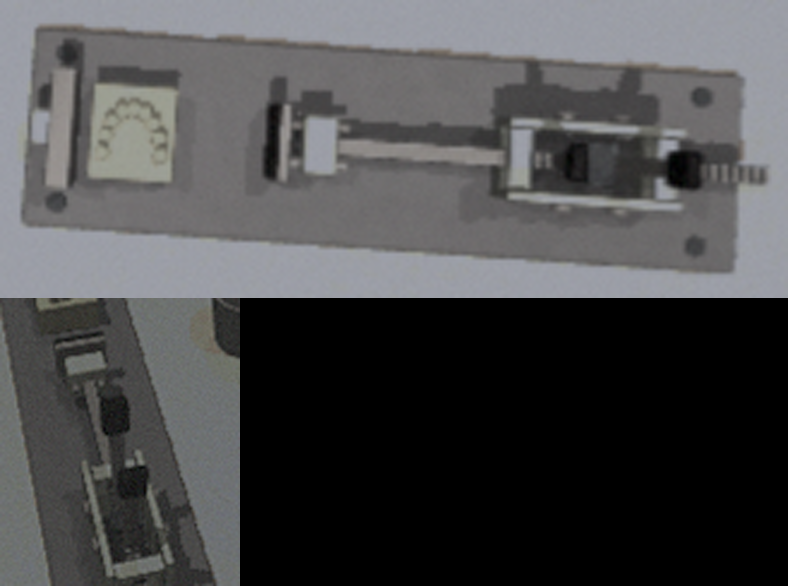

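The crop confirms the lever pads at top (430,246) and (460,248), with the off-white cast beside the backing plate and the nose rubber separate. Now I'll compute the moves.

Run:
```python
from h import *
from scipy.spatial.transform import Rotation as R
A=plane("top",(428.8,246),.16);B=plane("top",(460,248),.16);print(A,B,np.linalg.norm(A-B),(A+B)/2)
def tri(p,q):
    o1,d1=ray("top",p);o2,d2=ray("side",q)
    s=np.linalg.lstsq(np.c_[d1,-d2],o2-o1,rcond=None)[0];return (o1+d1*s[0]+o2+d2*s[1])/2
print(tri((428.8,246),(307.4,271)),tri((460,248),(314.7,300)))
y=np.array([.0293,.428]);y/=np.linalg.norm(y);c=np.array([.5279,-.0483]);print("base-derived mid",c+y*(-.1),"from pads x-offset")
o=get_obs();r=R.from_rotvec(o['tool_rot']);M=r.as_matrix();print(M.round(3))
z=np.cross([y[1],-y[0],0],[y[0],y[1],0]);Y=np.r_[y,0];Z=np.array([0,0,-1.]);X=np.cross(Y,Z)
G=np.c_[X,Y,Z];print("turn",R.from_matrix(M.T@G).as_rotvec())
mid=(A+B)/2
for z in(.23,.125):print("shift in goal frame",G.T@(np.r_[mid[:2],z]-o['tool_pos'])*1000, "in current", M.T@(np.r_[mid[:2],z]-o['tool_pos'])*1000)
print(proj("top",np.r_[mid[:2],.16]))
for k,(c0,z) in dict(nose=((341,240),.065),castnear=((315,238.5),.055),castfar=((291.3,237),.055),bp=((286.7,236),.06)).items():print(k,(plane("top",c0,z)[:2]-c)@y*1000)
```

```text
[ 0.5219348  -0.13132206  0.16      ] [ 0.51829494 -0.1879972   0.16      ] 0.056791904618730724 [ 0.52011487 -0.15965963  0.16      ]
[ 0.52260147 -0.13302345  0.15309907] [ 0.51843534 -0.1905721   0.15111684]
base-derived mid [ 0.52107019 -0.1480665 ] from pads x-offset
[[-0.974  0.226 -0.001]
 [ 0.226  0.974 -0.002]
 [ 0.    -0.002 -1.   ]]
turn [-0.00182766 -0.00036328 -0.15942176]
shift in goal frame [-4.30739026e+02 -7.40283156e+02  1.87243468e-01] in current [-542.79509236 -662.51574005    1.29467342]
shift in goal frame [-430.739026   -740.28315576  105.18724347] in current [-542.817811   -662.32161413  106.29449151]
[444.38619495 246.99790428]
nose 72.47685383490906
castnear 124.93014442200875
castfar 173.24614353090166
bp 182.4586833607859
```

```bash
python3 -m pendant '[[[0,0,0],[0,0,-0.08],1],[[0,0,0],[0,0,-0.08],1],[[-19.5,-33.5,0],[0,0,0],1],[[-19.5,-33.5,0],[0,0,0],1],[[-19.5,-33.5,0],[0,0,0],1],[[-19.5,-33.5,0],[0,0,0],1],[[-19.5,-33.5,0],[0,0,0],1],[[-19.5,-33.5,0],[0,0,0],1],[[-19.5,-33.5,0],[0,0,0],1],[[-19.5,-33.5,0],[0,0,0],1],[[-19.5,-33.5,0],[0,0,0],1],[[-19.5,-33.5,0],[0,0,0],1]]' 20; python3 -m pendant '[[[-19.5,-33.5,0],[0,0,0],1],[[-19.5,-33.5,0],[0,0,0],1],[[-19.5,-33.5,0],[0,0,0],1],[[-19.5,-33.5,0],[0,0,0],1],[[-19.5,-33.5,0],[0,0,0],1],[[-19.5,-33.5,0],[0,0,0],1],[[-19.5,-33.5,0],[0,0,0],1],[[-19.5,-33.5,0],[0,0,0],1],[[-19.5,-33.5,0],[0,0,0],1],[[-19.5,-33.5,0],[0,0,0],1],[[-10,-17,0],[0,0,0],1],[[-10,-17,0],[0,0,0],1]]'
cat >> h.py <<'E'
from scipy.spatial.transform import Rotation as R
def goal(mid,z,yd):
    o=get_obs();M=R.from_rotvec(o['tool_rot']).as_matrix();y=np.array(yd)/np.linalg.norm(yd);Y=np.r_[y,0];Z=np.array([0,0,-1.]);G=np.c_[np.cross(Y,Z),Y,Z]
    print(o['t'],o['tool_pos'],"shift",M.T@(np.r_[mid,z]-o['tool_pos'])*1000,"turn",R.from_matrix(M.T@G).as_rotvec())
E
python3 -c "
from h import *
goal([.5201,-.1597],.125,[.0293,.428])
i=optics.get_image('wrist');cv2.imwrite('pics/w1.png',i[:,:,::-1])"
```

```text
t: 1.1
tool_pos: [0.3131, 0.2596, 0.2309]
tool_rot: [0.105, 3.14, -0.0]
contact_force: [1.6, 0.2, -0.9]
opening: 0.0855
grip_force: 0.0
t: 2.1
tool_pos: [0.5026, -0.1233, 0.2305]
tool_rot: [-0.11, -3.138, -0.001]
contact_force: [0.3, 0.7, 0.5]
opening: 0.0853
grip_force: 0.0
2.1 [ 0.50263479 -0.12327042  0.230496  ] shift [-20.1124132  -35.17080833 105.45169475] turn [ 0.00046154 -0.00140316 -0.00147665]
```

View pics/w1.png

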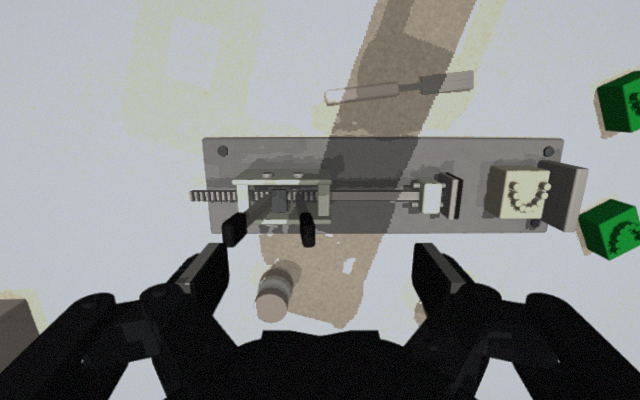

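The wrist view shows the two black pads side by side at (233,230) and (307,230), and the gripper lines up with the rod direction. I'll move over them and recheck before descending.

```bash
python3 -m pendant '[[[-20,-35,0],[0,0,0],1],[[0,0,15],[0,0,0],1],[[0,0,10],[0,0,0],1]]'; python3 -c "
from h import *
goal([.5201,-.1597],.125,[.0293,.428])
i=optics.get_image('wrist');g=i.max(2);cv2.imwrite('pics/w2.png',i[:,:,::-1]);print(proj('wrist',[.5219,-.1313,.16]),proj('wrist',[.5183,-.188,.16]))"
```

```text
t: 2.4
tool_pos: [0.52, -0.1585, 0.2052]
tool_rot: [-0.109, -3.139, -0.001]
contact_force: [-0.3, 0.5, -0.6]
opening: 0.0854
grip_force: 0.0
2.4 [ 0.52003634 -0.15849943  0.20515615] shift [-0.23659236 -1.23469591 80.15530728] turn [ 0.00051812 -0.00111617 -0.00133237]
[358.89888654 223.6645714 ] [270.05421862 224.11938012]
```

View pics/w2.png

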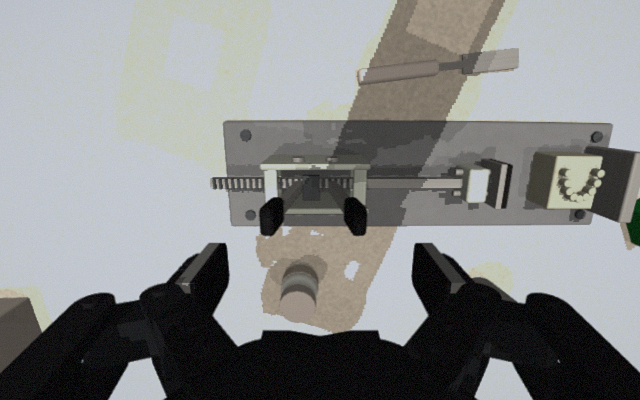

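The pads in this view are at (268,226) and (357,226), within 2 px of where I predicted, so the midpoint is about 1 mm further along −y. I'll apply that and descend.

```bash
python3 -m pendant '[[[0,-2,15],[0,0,0],1],[[0,0,25],[0,0,0],1],[[0,0,25],[0,0,0],1],[[0,0,15],[0,0,0],1],[[0,0,0],[0,0,0],1]]'; python3 -m pendant '[[[0,0,0],[0,0,0],0.75],[[0,0,0],[0,0,0],0.7],[[0,0,0],[0,0,0],0.65],[[0,0,0],[0,0,0],0.6],[[0,0,0],[0,0,0],0.55],[[0,0,0],[0,0,0],0.5],[[0,0,0],[0,0,0],0.45],[[0,0,0],[0,0,0],0.45]]' 20
```

```text
t: 2.87
tool_pos: [0.5166, -0.1571, 0.1215]
tool_rot: [-0.104, -3.132, -0.006]
contact_force: [-1.1, -0.4, -0.8]
opening: 0.0855
grip_force: 0.0
t: 3.53
tool_pos: [0.5214, -0.1632, 0.1319]
tool_rot: [0.106, 3.135, -0.014]
contact_force: [-6.6, -8.8, 8.5]
opening: 0.0406
grip_force: 21.0
```

```bash
python3 -m pendant '[[[0,0,0],[0,0,0],0.45],[[0,0,0],[0,0,0],0.45]]'; python3 -c "
from h import *
t=optics.get_image('top')[:,:,::-1];w=optics.get_image('wrist')[:,:,::-1]
c=np.vstack([cv2.resize(t[200:285,265:490],None,fx=2.84,fy=2.84),w])
a=cv2.resize(t[200:285,265:490],(640,242));cv2.imwrite('pics/c2.png',cv2.resize(np.vstack([a,w[60:]]),None,fx=1,fy=1));print(get_obs()['t'])"
```

```text
t: 3.7
tool_pos: [0.5214, -0.1632, 0.1318]
tool_rot: [0.106, 3.135, -0.014]
contact_force: [-7.9, -9.0, 9.5]
opening: 0.0402
grip_force: 21.0Traceback (most recent call last):
  File "<string>", line 4, in <module>
    c=np.vstack([cv2.resize(t[200:285,265:490],None,fx=2.84,fy=2.84),w])
    return _nx.concatenate(arrs, 0, dtype=dtype, casting=casting)
           ~~~~~~~~~~~~~~~^^^^^^^^^^^^^^^^^^^^^^^^^^^^^^^^^^^^^^^
ValueError: all the input array dimensions except for the concatenation axis must match exactly, but along dimension 1, the array at index 0 has size 639 and the array at index 1 has size 640
```

```bash
python3 -c "
from h import *
t=optics.get_image('top')[:,:,::-1];w=optics.get_image('wrist')[:,:,::-1]
a=cv2.resize(t[200:285,265:490],(640,242));cv2.imwrite('pics/c2.png',np.vstack([a,w[60:]]));print(get_obs()['t'])"
```

```text
3.9
```

View pics/c2.png

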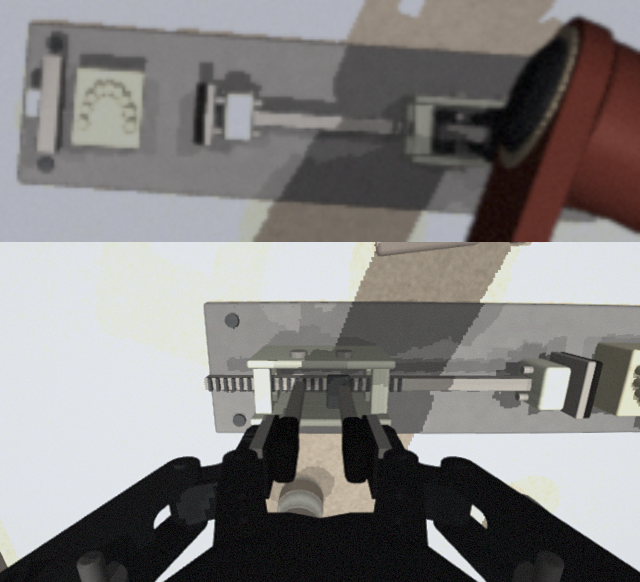

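The first pump worked: the nose moved about 14 mm, from column 341 to 334 in top, and is now about 40 mm short of the cast. I'll release fully, recentre, and do two more pumps.

```bash
O='[[[0,0,0],[0,0,0],0.7],[[0,0,0],[0,0,0],1],[[0,0,0],[0,0,0],1],[[0,0,0],[0,0,0],1],[[0,-2.5,0],[0,0,0],1],[[0,0,0],[0,0,0],1]]'
python3 -m pendant '[[[0,0,0],[0,0,0],0.7],[[0,0,0],[0,0,0],1],[[0,0,0],[0,0,0],1],[[0,0,0],[0,0,0],1],[[0,-2.5,0],[0,0,0],1],[[0,0,0],[0,0,0],1],[[0,0,0],[0,0,0],1]]'
python3 -m pendant '[[[0,0,0],[0,0,0],0.8],[[0,0,0],[0,0,0],0.75],[[0,0,0],[0,0,0],0.7],[[0,0,0],[0,0,0],0.65],[[0,0,0],[0,0,0],0.6],[[0,0,0],[0,0,0],0.55],[[0,0,0],[0,0,0],0.5],[[0,0,0],[0,0,0],0.45],[[0,0,0],[0,0,0],0.45],[[0,0,0],[0,0,0],0.45]]' 20
python3 -c "
from h import *
t=optics.get_image('top');np.save('t2.npy',t);cv2.imwrite('pics/t2.png',t[:,:,::-1]);g=t.max(2)
print(g[236:244,315:350])
"
```

```text
t: 4.48
tool_pos: [0.5199, -0.1619, 0.1264]
tool_rot: [0.106, 3.14, 0.001]
contact_force: [-0.3, -0.1, -0.1]
opening: 0.0854
grip_force: 0.0
t: 5.32
tool_pos: [0.5214, -0.1633, 0.1298]
tool_rot: [0.107, 3.136, -0.004]
contact_force: [-2.4, -0.8, 11.6]
opening: 0.0403
grip_force: 20.8
[[121 118 122 121 121 123 129 116 116 113 116 112 105  52  26  30  77 156
  162  91  72  64  74 110 173 188 190 190 189 189 189 186 170 113 124]
 [121 118 119 121 120 123 127 116 114 115 114 112 103  52  22  40  98 160
  163  86  56  49  60 117 177 189 186 188 190 188 188 187 167  98  76]
 [132 123 118 120 121 121 127 116 114 114 115 112  89  42  26  41 107 159
  160  87  61  51  65 127 178 191 190 188 189 189 191 185 162 105  94]
 [129 123 117 119 121 122 128 117 112 115 115 111  89  44  27  41 106 163
  163  87  55  51  72 143 181 187 189 188 188 190 188 187 163 150 158]
 [131 118 119 119 122 124 129 115 113 113 115 111  84  39  25  49 119 164
  162  89  63  56  74 151 181 189 188 189 189 189 189 186 157 154 161]
 [128 119 119 118 120 127 131 119 113 115 116 109  71  34  23  58 149 170
  164  99  64  59  75 153 182 188 191 189 191 188 190 184 147 150 161]
 [125 119 117 116 120 128 128 120 113 112 115 109  59  32  22  62 156 170
  163  99  63  62  75 157 183 188 189 188 189 190 189 183 139 142 152]
 [123 121 119 118 120 127 127 116 116 114 114 111  60  27  25  61 158 168
  159 103  79  74  77 158 184 188 188 188 189 188 189 183 131 108 111]]
```

```bash
cat >> h.py <<'E'
def track():
    t=optics.get_image('top');hsv=cv2.cvtColor(t,cv2.COLOR_RGB2HSV);g=t[235:244].max(2).mean(0)
    y=np.array([.0684,.9977])
    m=((hsv[:,:,1]>35)&(hsv[:,:,0]>15)&(hsv[:,:,0]<45)&(t.max(2)>140)).astype(np.uint8)[215:260,280:335]
    N,_,st,ce=cv2.connectedComponentsWithStats(m);i=1+st[1:,4].argmax();print('cast',st[i]+[280,215,0,0,0])
    c1=st[i][0]+280+st[i][2]
    d=[c for c in range(310,345) if g[c]<70][0];e=d-1+(g[d-1]-70)/(g[d-1]-g[d])
    print('t',get_obs()['t'],'nose col',round(e,2),'castnear col',c1,'gap mm',round((e-c1)*2.05,1));print(g[280:335].astype(int))
    return t
E
python3 -m pendant '[[[0,0,0],[0,0,0],0.7],[[0,0,0],[0,0,0],1],[[0,0,0],[0,0,0],1],[[0,0,0],[0,0,0],1],[[0,0,0],[0,0,0],1],[[0,0,0],[0,0,0],1],[[0,0,0],[0,0,0],1]]'
python3 -m pendant '[[[0,0,0],[0,0,0],0.8],[[0,0,0],[0,0,0],0.75],[[0,0,0],[0,0,0],0.7],[[0,0,0],[0,0,0],0.65],[[0,0,0],[0,0,0],0.6],[[0,0,0],[0,0,0],0.55],[[0,0,0],[0,0,0],0.5],[[0,0,0],[0,0,0],0.45],[[0,0,0],[0,0,0],0.45],[[0,0,0],[0,0,0],0.45]]' 20
python3 -c "
from h import *
track()"
```

```text
t: 5.95
tool_pos: [0.5197, -0.1619, 0.1261]
tool_rot: [-0.106, -3.139, -0.001]
contact_force: [-0.8, 0.1, -1.0]
opening: 0.0853
grip_force: 0.0
t: 6.78
tool_pos: [0.5214, -0.1633, 0.1299]
tool_rot: [0.107, 3.136, -0.004]
contact_force: [-2.8, -1.0, 11.8]
opening: 0.0402
grip_force: 20.9Traceback (most recent call last):
  File "<string>", line 3, in <module>
    track()
    ~~~~~^^
  File "h.py", line 21, in track
    N,_,st,ce=cv2.connectedComponentsWithStats(m);i=1+st[1:,4].argmax();print('cast',st[i]+[280,215,0,0,0])
                                                      ~~~~~~~~~~~~~~~^^
ValueError: attempt to get argmax of an empty sequence
```

```bash
sed -i 's/^    m=((hsv.*$/    m=((t[:,:,0].astype(int)-t[:,:,2]>8)\&(t.max(2)>120)).astype(np.uint8)[215:260,280:335]/' h.py
python3 -c "
from h import *
t=track();print(t[238,295:330:3])"
```

```text
cast [290 224  26  28 545]
t 6.8833 nose col 321.64 castnear col 316 gap mm 11.6
[167 168 167 169 162  92  57  86 102 104 113 167 174 165 158 155 160 170
 175 177 179 179 178 178 179 179 176 173 165 162 154 147 145 170 159 125
 117 107 103 103 106 100  52  30  42 109 161 162  94  68  72  79 132 178
 188]
[[178 178 164]
 [173 176 164]
 [177 179 168]
 [175 176 164]
 [174 176 161]
 [169 172 154]
 [167 169 156]
 [117 114 115]
 [104 103 104]
 [ 52  51  49]
 [103 100  98]
 [ 90  89  89]]
```

```bash
python3 -m pendant '[[[0,0,0],[0,0,0],0.7],[[0,0,0],[0,0,0],1],[[0,0,0],[0,0,0],1],[[0,0,0],[0,0,0],1],[[0,0,0],[0,0,0],1],[[0,0,0],[0,0,0],1],[[0,0,0],[0,0,0],1]]'
python3 -m pendant '[[[0,0,0],[0,0,0],0.8],[[0,0,0],[0,0,0],0.77],[[0,0,0],[0,0,0],0.74],[[0,0,0],[0,0,0],0.71],[[0,0,0],[0,0,0],0.68],[[0,0,0],[0,0,0],0.65],[[0,0,0],[0,0,0],0.62],[[0,0,0],[0,0,0],0.59],[[0,0,0],[0,0,0],0.56],[[0,0,0],[0,0,0],0.53],[[0,0,0],[0,0,0],0.50],[[0,0,0],[0,0,0],0.47]]' 20
python3 -m pendant '[[[0,0,0],[0,0,0],0.45],[[0,0,0],[0,0,0],0.45]]'
python3 -c "
from h import *
t=track()"
```

```text
t: 7.47
tool_pos: [0.5197, -0.1619, 0.1261]
tool_rot: [-0.106, -3.139, -0.001]
contact_force: [-0.0, 0.5, 0.7]
opening: 0.0856
grip_force: 0.0
t: 8.47
tool_pos: [0.5215, -0.1633, 0.13]
tool_rot: [0.107, 3.136, -0.004]
contact_force: [-2.5, -0.9, 12.0]
opening: 0.0405
grip_force: 18.7
t: 8.63
tool_pos: [0.5215, -0.1633, 0.13]
tool_rot: [0.107, 3.136, -0.004]
contact_force: [-3.7, -0.9, 11.4]
opening: 0.0406
grip_force: 18.8
cast [290 224  26  28 541]
t 8.6833 nose col 315.74 castnear col 316 gap mm -0.5
[168 168 169 169 162  92  57  85 102 104 112 166 174 164 158 155 161 169
 175 177 178 178 179 179 178 178 176 174 165 161 152 147 146 170 156 110
  55  29  42 104 160 163  97  70  72  76 123 175 187 188 188 188 188 189
 186]
```

The nose is now right at the cast (columns 315.7 and 315.5), and the cast is still about 9 mm off the plate. The next pump will be slow and watched.

```bash
python3 -m pendant '[[[0,0,0],[0,0,0],0.7],[[0,0,0],[0,0,0],1],[[0,0,0],[0,0,0],1],[[0,0,0],[0,0,0],1],[[0,0,0],[0,0,0],1],[[0,0,0],[0,0,0],1],[[0,0,0],[0,0,0],1]]'
python3 -m pendant '[[[0,0,0],[0,0,0],0.8],[[0,0,0],[0,0,0],0.77],[[0,0,0],[0,0,0],0.74],[[0,0,0],[0,0,0],0.71],[[0,0,0],[0,0,0],0.69],[[0,0,0],[0,0,0],0.67],[[0,0,0],[0,0,0],0.65],[[0,0,0],[0,0,0],0.63],[[0,0,0],[0,0,0],0.61],[[0,0,0],[0,0,0],0.59],[[0,0,0],[0,0,0],0.58],[[0,0,0],[0,0,0],0.58]]' 20
python3 -c "
from h import *
t=track()"
```

```text
t: 9.27
tool_pos: [0.5197, -0.1618, 0.1261]
tool_rot: [-0.106, -3.139, -0.001]
contact_force: [0.4, 0.1, 0.1]
opening: 0.0856
grip_force: 0.0
t: 10.27
tool_pos: [0.521, -0.1633, 0.1295]
tool_rot: [0.107, 3.137, -0.004]
contact_force: [-2.8, -1.2, 11.3]
opening: 0.0495
grip_force: 6.6
cast [288 224  26  28 555]
t 10.3167 nose col 312.9 castnear col 314 gap mm -2.3
[167 168 168 168 161  92  55  80 108 166 174 172 162 151 156 168 176 178
 178 178 179 179 178 178 176 173 162 157 155 152 147 162 132  63  29  57
 146 165 149  95  77  73  83 160 184 188 188 188 188 189 188 177 120 120
 127]
```

```bash
python3 -m pendant '[[[0,0,0],[0,0,0],0.57],[[0,0,0],[0,0,0],0.56],[[0,0,0],[0,0,0],0.56]]' |egrep 'open|grip'
python3 -m pendant '[[[0,0,0],[0,0,0],0.55],[[0,0,0],[0,0,0],0.54],[[0,0,0],[0,0,0],0.54]]' |egrep 'open|grip'
python3 -m pendant '[[[0,0,0],[0,0,0],0.53],[[0,0,0],[0,0,0],0.53]]' |egrep 'open|grip'
python3 -m pendant '[[[0,0,0],[0,0,0],0.52],[[0,0,0],[0,0,0],0.52]]' |egrep 'open|grip'
python3 -c "
from h import *
t=track()"
```

```text
opening: 0.0481
grip_force: 6.6
opening: 0.0459
grip_force: 6.6
opening: 0.0456
grip_force: 6.7
opening: 0.0445
grip_force: 6.7
cast [287 224  25  28 561]
t 11.2 nose col 311.39 castnear col 312 gap mm -1.2
[167 168 168 169 161  92  66 132 167 173 167 157 142 150 169 175 178 178
 178 179 178 178 177 176 171 163 159 151 148 165 160  90  39  34  83 157
 163 106  79  76  77 115 173 187 188 189 189 188 188 186 167 125 124 128
 127]
```

Still free-sliding at 6.7 N, so I'll keep going in small steps.

```bash
python3 -m pendant '[[[0,0,0],[0,0,0],0.51],[[0,0,0],[0,0,0],0.51]]' |egrep 'open|grip'
python3 -m pendant '[[[0,0,0],[0,0,0],0.5],[[0,0,0],[0,0,0],0.5]]' |egrep 'open|grip'
python3 -m pendant '[[[0,0,0],[0,0,0],0.49],[[0,0,0],[0,0,0],0.49]]' |egrep 'open|grip'
python3 -m pendant '[[[0,0,0],[0,0,0],0.48],[[0,0,0],[0,0,0],0.48]]' |egrep 'open|grip'
python3 -c "
from h import *
t=track()"
```

```text
opening: 0.0435
grip_force: 6.8
opening: 0.0431
grip_force: 6.9
opening: 0.0421
grip_force: 7.4
opening: 0.0413
grip_force: 10.6
cast [286 224  25  28 563]
t 11.9167 nose col 310.46 castnear col 311 gap mm -1.1
[167 168 168 169 162  98 118 163 168 166 155 143 152 171 176 178 178 179
 179 179 178 177 174 171 163 158 151 147 164 161  94  41  32  80 157 164
 109  80  76  76 105 170 186 188 188 188 188 189 186 169 120 122 126 126
 123]
```

```bash
python3 -m pendant '[[[0,0,0],[0,0,0],0.47],[[0,0,0],[0,0,0],0.46],[[0,0,0],[0,0,0],0.46]]' |egrep 'open|grip'
python3 -m pendant '[[[0,0,0],[0,0,0],0.6],[[0,0,0],[0,0,0],0.8],[[0,0,0],[0,0,0],1],[[0,0,0],[0,0,0],1],[[0,0,0],[0,0,0],1],[[0,0,0],[0,0,0],1],[[0,0,0],[0,0,0],1],[[0,0,0],[0,0,0],1]]' |egrep 'open|grip'
python3 -c "
from h import *
t=track()"
python3 -m pendant '[[[0,0,0],[0,0,0],0.8],[[0,0,0],[0,0,0],0.78],[[0,0,0],[0,0,0],0.76],[[0,0,0],[0,0,0],0.75],[[0,0,0],[0,0,0],0.74],[[0,0,0],[0,0,0],0.74]]' 20 |egrep 'open|grip'
python3 -m pendant '[[[0,0,0],[0,0,0],0.73],[[0,0,0],[0,0,0],0.72],[[0,0,0],[0,0,0],0.72]]'|egrep 'open|grip'
python3 -m pendant '[[[0,0,0],[0,0,0],0.71],[[0,0,0],[0,0,0],0.7],[[0,0,0],[0,0,0],0.7]]'|egrep 'open|grip'
python3 -c "
from h import *
t=track()"
```

```text
opening: 0.0405
grip_force: 18.8
opening: 0.0857
grip_force: 0.0
cast [286 224  25  28 551]
t 12.8833 nose col 311.14 castnear col 311 gap mm 0.3
[168 168 168 169 162  99 118 163 169 165 155 142 152 173 175 178 178 179
 178 179 179 178 174 172 164 159 152 147 165 169 109  74  41  27  61 156
 165 129  89  75  76  88 162 185 188 189 188 188 189 187 176 118 117 126
 127]
opening: 0.0636
grip_force: 5.7
opening: 0.0616
grip_force: 6.7
opening: 0.0599
grip_force: 8.1
cast [286 224  25  28 561]
t 13.9333 nose col 310.45 castnear col 311 gap mm -1.1
[167 168 167 170 161  99 117 162 169 165 155 142 152 172 176 178 178 178
 179 179 178 177 175 172 163 158 151 147 163 161  94  40  32  79 157 163
 109  81  75  82 158 183 187 188 189 189 188 188 179 130 125 128 124 125
 122]
```

The cast is against the plate (its edge holds at col 286) and the force is rising. I'll squeeze gently to a grip of about 14–15 N.

```bash
python3 -m pendant '[[[0,0,0],[0,0,0],0.69],[[0,0,0],[0,0,0],0.69]]'|egrep 'open|grip'
python3 -m pendant '[[[0,0,0],[0,0,0],0.68],[[0,0,0],[0,0,0],0.68]]'|egrep 'open|grip'
python3 -m pendant '[[[0,0,0],[0,0,0],0.67],[[0,0,0],[0,0,0],0.67]]'|egrep 'open|grip'
```

```text
opening: 0.0591
grip_force: 8.8
opening: 0.0586
grip_force: 9.4
opening: 0.0574
grip_force: 10.1
```

```bash
python3 -m pendant '[[[0,0,0],[0,0,0],0.66],[[0,0,0],[0,0,0],0.65],[[0,0,0],[0,0,0],0.65]]'|egrep 'open|grip'
python3 -m pendant '[[[0,0,0],[0,0,0],0.64],[[0,0,0],[0,0,0],0.63],[[0,0,0],[0,0,0],0.63]]'|egrep 'open|grip'
python3 -m pendant '[[[0,0,0],[0,0,0],0.62],[[0,0,0],[0,0,0],0.62]]'|egrep 'open|grip'
python3 -c "
from h import *
t=track();w=optics.get_image('wrist')[:,:,::-1]
a=cv2.resize(t[200:285,265:490,::-1],(640,242));cv2.imwrite('pics/c3.png',np.vstack([a,w[60:]]))"
```

```text
opening: 0.0558
grip_force: 11.5
opening: 0.0541
grip_force: 12.9
opening: 0.0533
grip_force: 13.6
cast [286 224  25  28 565]
t 15.15 nose col 310.43 castnear col 311 gap mm -1.2
[168 168 168 169 161  99 118 163 168 165 154 142 152 172 175 177 178 177
 178 178 178 177 175 171 163 158 151 147 164 161  93  39  32  79 157 163
 108  78 102 171 187 188 188 189 188 188 186 169 123 124 131 130 127 125
 123]
```

View pics/c3.png

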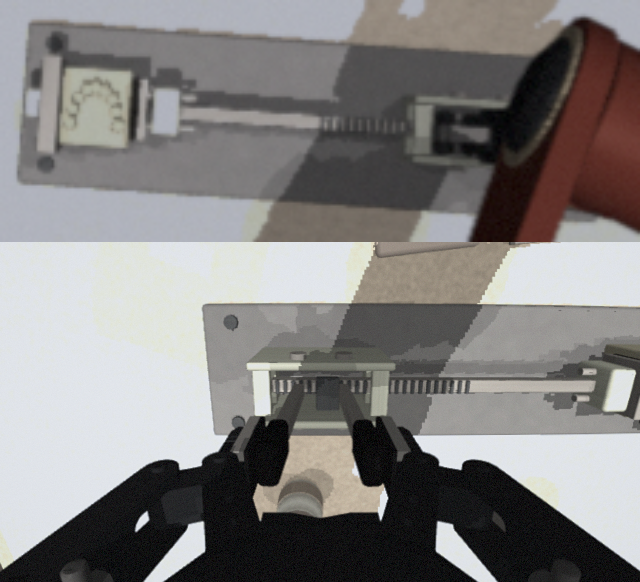

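The cast sits flat and square on the backing plate. The nose is pushed in by about 3.5–5 mm (shift of the jaw block relative to the nose face, and grip force). I'll check that it holds steady, then hand in.

```bash
python3 -m pendant '[[[0,0,0],[0,0,0],0.62],[[0,0,0],[0,0,0],0.62],[[0,0,0],[0,0,0],0.62],[[0,0,0],[0,0,0],0.62],[[0,0,0],[0,0,0],0.62],[[0,0,0],[0,0,0],0.62]]'|egrep 'open|grip|contact' && python3 -c "
from station import ctrl
print(ctrl.finish_job())"
```

```text
contact_force: [-10.0, -0.2, 16.6]
opening: 0.0532
grip_force: 13.6
the job is handed in; nothing more can be done
None
```

The job is handed in with the levers still held at a steady 13.6 N pinch. The nose presses the cast square against the backing plate with its spring about half-way in (an estimated 3.5–5 mm, or 10–15 N); the hand-in call gave no verdict.

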